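# Stack a foot assembly in the weld jig

## Robot

A 7-joint arm with a two-finger parallel gripper is mounted at the origin on the work surface. World frame = base frame: x ahead of the robot, y to its left, z up, the work surface at z = 0. Lengths are in m, angles in rad, forces in N, time in s.
With the tool pointing down it reaches from about 0.425 to 0.825 m from the base axis. Payload 3.6 kg.
Tool frame: the origin (TCP) lies where the fingers leave the gripper's body, on its centre line; the fingertips stand 73 mm ahead of it and the grasp point (between the pads) lies 54 mm ahead of it; z points along the fingers, y is the line along which they close (so a half turn about z gives the same grasp; the last joint's range is limited). The gripper opens to 85 mm and grips with 20 to 120 N. Pads are 22 mm wide; open, the fingers measure 114 mm over their backs; the gripper's body (76 mm by 85 mm) begins 54 mm behind the grasp point. The pads swing forward as they close: fully open they stand 13 mm farther back than shut.
Start: joints at [1.226, 0.615, -0.013, 1.423, 0.008, 1.103, -0.04], TCP at [0.204, -0.617, 0.304] pointing down, gripper open.
Joint ranges: [-3.12, 3.12], [-0.3, 2.06], [-1.34, 1.32], [0.26, 2.42], [-1.36, 4.5], [0.01, 1.98], [-2.84, 2.84]. Speed limits (rad/s): [2.79, 2.79, 3.14, 3.14, 3.14, 3.14, 3.14].

## Interface

Orientations are given as a unit quaternion [x, y, z, w].
In Python, from station import arm, snapshot, camera_info, ticket gives the robot as it stands. Calls block until the motion is done:
- arm.movep(position, orientation): joint-space move of the TCP to a pose.
- arm.line_to(position, velocity=0.15, ori=None): straight line of the TCP; ori=None keeps the orientation; velocity is the mean speed in m/s.
- arm.move_j(angles): joint-space move.
- arm.move_gripper(opening, effort=None): opening from 0.0 (shut) to 1.0 (fully open); effort is the grip in N (None keeps the last); returns when the fingers have stopped.
- arm.pause(seconds).
- arm.ik(position, orientation): joint angles nearest the present ones, or None.
- snapshot(name): name is "side" or "top"; returns the picture (400x640x3 uint8, blue, green, red); there is no depth.
- camera_info(name): a dict with "fx", "fy", "cx", "cy" (pixels), "dist_coeffs" ([k1, k2, p1, p2, k3] as OpenCV has them; the pictures are not rectified), "R" (3x3) and "t" (3): a world point X has camera coordinates R X + t. Camera axes: x right, y down, z forward; pixel columns grow to the right and rows downward; lengths in m; the calibration is good to about 2 mm. A picture is of the moment at which its call begins. camera_info takes no time and is no camera call.
A pose or a line that the arm cannot do raises arm.MotionError and nothing moves.
- ticket.finish_job(): hands the job in; it is judged then, once.
Readings, each from a call of its own:
- arm.read_time(): time.
- arm.read_joint_positions(): joint angles.
- arm.read_dq(): joint speeds.
- arm.read_effort(): joint torques, N m.
- arm.read_tool_pos(): TCP position.
- arm.read_eef_rot(): TCP orientation.
- arm.read_ft_force(): force on the tool from outside, world axes, zero at the start.
- arm.read_wrist_torque(): the same for the moment, N m.
- arm.read_opening(): opening from 0.0 (shut) to 1.0 (fully open).
- arm.read_finger_force(): force on a finger pad.
Only numpy, scipy, OpenCV 4.12 (cv2) and the standard library are available. Lean on these libraries where they do the work, as an engineer would, in place of code of your own. Each camera call takes 0.05 s, during which the arm holds its last target. There are 200 camera calls.

## Task

Load the weld jig for tacking: set the square tube stub down in the pocket between the jig's four corner angles, then the flat spacer plate with the hole on top of it, then the plate with the round hub on top of that, hub up. Let go of each part before fetching the next, and leave each square in the pocket and lying flat on what is below; lower each one in with the gripper, do not drop it. Leave the tape measure, brush, wrench and angle offcut where they are.

Things in the scene. Friction and masses are not known exactly. Their poses are not given: they have to be found in the camera images.
- jig: weld jig fixed to the bench: grey base plate 150 (x) by 130 (y) by 10 mm thick with four upright angle-iron corners around a square pocket at its centre. Origin: centre of the plate's underside, on the bench; z up, x and y along the sides of plate and pocket. A gap 36 mm wide in the middle of each side of the pocket leaves room for a finger.
- pocket (a point): centre of the pocket's floor, on the base plate, 10 mm above the bench; axes as the jig's. The pocket is 58 by 58 mm inside; the corner angles (legs 11 mm long inside, 4 mm thick) rise straight for 46 mm above this floor, then flare outward as a lead-in up to 55 mm above it.
- tube: stub of square steel tube, 54 by 54 mm outside, 34 mm tall, walls 4 mm, open at top and bottom, standing upright. Origin: centre of its underside; z up, x and y square to its sides. Goes in first, on the pocket floor. About 0.2 kg.
- spacer: flat square steel spacer plate, 54 by 54 by 10 mm thick, with a round 27 mm hole in the middle, lying flat. Origin: centre of its underside; z up, x and y square to its sides. Goes in second, on the tube. About 0.2 kg.
- cap: square steel plate 54 by 54 by 10 mm thick with a round hub 24 mm in diameter standing 20 mm up from the middle of it (30 mm tall in all). Origin: centre of the plate's underside; z up through the hub, x and y square to its sides. Goes in last, on the spacer, hub up. About 0.3 kg.
- tape: tape measure, black, 65 by 34 by 60 mm tall; origin at the centre of its underside; leave it
- brush: hand brush lying on the bench; leave it
- wrench: steel wrench lying on the bench; leave it
- offcut: offcut of bright angle section, 90 by 45 by 45 mm; origin at the centre of its underside; leave it
Things that resemble listed ones, but are neither listed nor needed, are in the scene too. Leave any red look-alike of the tube alone. Of the things that look like the spacer, take the one that is farthest from the robot's base at the start.

How it is judged:
By the outcome, as a careful person would: the job done as asked, in the order asked, and still so for the second after the job is handed in, with the robot touching nothing.
It also fails if it takes over 72 s, if anything falls off the work surface, if the arm or the gripper's body presses on something with over 40 N, if the wrist force passes 120 N, or if a joint passes its speed limit or range.

## Working session

There is one attempt and no reset: what is moved stays moved. The work goes in short steps, each a Python script; the robot and the scene stay as the last script left them, time stands still between calls to the robot, and variables do not carry over. Pictures are saved under pics/ and viewed, at most 10 in all, crops included, and the job is handed in when it is done.

```bash
ls; mkdir -p pics; python3 - <<'E'
from station import *
import cv2,numpy as np
for n in("side","top"):
    cv2.imwrite(f"pics/{n}0.png",snapshot(n)); c=camera_info(n); print(n,{k:np.round(v,4).tolist() for k,v in c.items()}, (-np.array(c["R"]).T@np.array(c["t"])).round(3))
print(arm.read_time(),arm.read_eef_rot(),arm.read_opening())
E
```

```text
pics
side {'fx': 501.1315, 'fy': 501.1315, 'cx': 312.7569, 'cy': 192.5728, 'dist_coeffs': [-0.12, 0.0, 0.0, 0.0, 0.0], 'R': [[-0.9032, -0.4292, 0.0031], [-0.2834, 0.5909, -0.7553], [0.3224, -0.6831, -0.6553]], 't': [0.4909, 0.1915, 1.1756]} [0.119 0.901 0.914]
top {'fx': 445.5106, 'fy': 445.5106, 'cx': 320.6303, 'cy': 208.4661, 'dist_coeffs': [-0.061, 0.0, 0.0, 0.0, 0.0], 'R': [[-0.0237, -0.9993, -0.0284], [-0.98, 0.0288, -0.1967], [0.1973, 0.0232, -0.9801]], 't': [0.0062, 0.54, 1.0953]} [ 0.313 -0.035  1.18 ]
0.1 [ 9.87313324e-01  1.58779688e-01 -2.02286840e-04 -1.17026906e-03] 0.9974499680917627
```

View pics/top0.png

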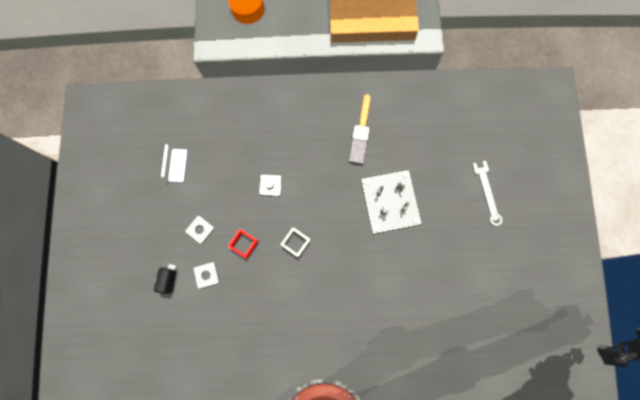

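View pics/side0.png

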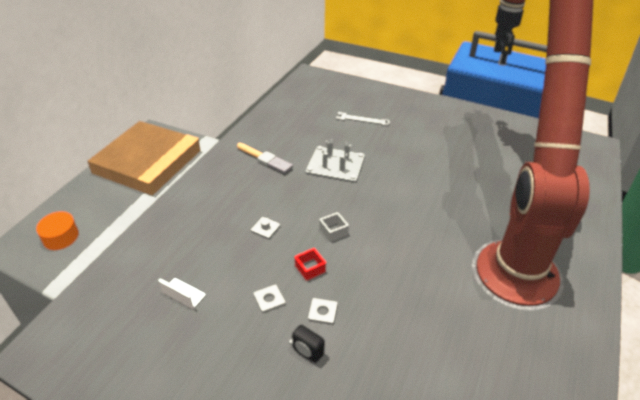

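The pictures show: jig, top (391,202) / side (336,163). Bright tube, top (295,242) / side (334,226); red look-alike, top (243,244). Cap, top (270,185) / side (266,227). Spacer-like plates, top (200,230) and (206,275).

```bash
cat > vis.py <<'E'
from station import *
import cv2,numpy as np
def rays(n,px):
    c=camera_info(n);K=np.array([[c["fx"],0,c["cx"]],[0,c["fy"],c["cy"]],[0,0,1.]])
    u=cv2.undistortPoints(np.array(px,float).reshape(-1,1,2),K,np.array(c["dist_coeffs"]))[:,0]
    R=np.array(c["R"]);d=np.c_[u,np.ones(len(u))]@R
    return -R.T@np.array(c["t"]),d
def cast(n,px,z):
    o,d=rays(n,px);return (o+d*((z-o[2])/d[:,2])[:,None])[:,:2]
def blob(img,p,r,th=140):
    """largest bright, unsaturated region's outer contour near pixel p (subpixel by upscaling)"""
    x0,y0=p[0]-r,p[1]-r;s=4
    c=cv2.resize(img[y0:y0+2*r,x0:x0+2*r],None,fx=s,fy=s,interpolation=cv2.INTER_CUBIC)
    m=(c.min(2)>th).astype(np.uint8)
    k=max(cv2.findContours(m,cv2.RETR_EXTERNAL,cv2.CHAIN_APPROX_NONE)[0],key=cv2.contourArea)[:,0]
    return (k+.5)/s-.5+[x0,y0]
def rect(n,img,p,r,z,th=140):
    w=cast(n,blob(img,p,r,th),z).astype(np.float32)*1000
    (cx,cy),(a,b),an=cv2.minAreaRect(w)
    return np.round([cx,cy,a,b,an],1)
E
python3 - <<'E'
from vis import *
t,s=snapshot("top"),snapshot("side")
for nm,z,pt,ps,r in[("jig",.01,(391,202),(336,163),36),("tube",.034,(295,242),(334,226),20),("cap",.01,(270,185),(266,227),18),("spA",.01,(200,230),(269,298),20),("spB",.01,(206,275),(323,310),20)]:
  for th in(120,140):
    a=rect("top",t,pt,r,z,th);b=rect("side",s,ps,r,z,th);print(nm,th,a,b,round(np.hypot(a[0],a[1])))
def up(i,x,y,w,h,k):return cv2.resize(i[y:y+h,x:x+w],None,fx=k,fy=k,interpolation=cv2.INTER_CUBIC)
cv2.imwrite("pics/crop.png",np.vstack([up(t,180,160,260,130,3),up(s,240,130,260,70,3)[:, :]]))
E
```

```text
jig 120 [ 563.8 -196.5  195.5  198.6   87.8] [ 560.2 -210.9  233.8  352.    25.8] 597
jig 140 [ 565.  -195.4  158.5  138.8    9.5] [ 583.  -213.3  226.8  195.2   14.3] 598
tube 120 [459.1  62.7 104.6 103.8  88.6] [450.3  70.8 103.5 141.3  25.3] 463
tube 140 [459.2  61.4  63.   63.8  53.5] [460.8  52.3 100.6  99.2  22. ] 463
cap 120 [619.9 130.9  98.6 102.6  89.5] [618.1 129.   95.  133.4  27.9] 634
cap 140 [619.5 128.5  65.4  62.9  85. ] [617.6 128.6  93.9 131.9  27.9] 633
spA 120 [501.3 320.5 114.4 108.3  88.6] [501.4 322.4  91.9 112.6  27.4] 595
spA 140 [502.8 321.9  62.9  63.5  50.7] [505.  314.7  89.5  93.1  25.8] 597
spB 120 [380.8 301.1 110.7 104.4  89. ] [377.1 298.9  89.8 105.7  25.4] 485
spB 140 [379.7 301.4  64.1  63.8  14.2] [385.5 293.1  79.4  88.1  25.5] 485
```

View pics/crop.png

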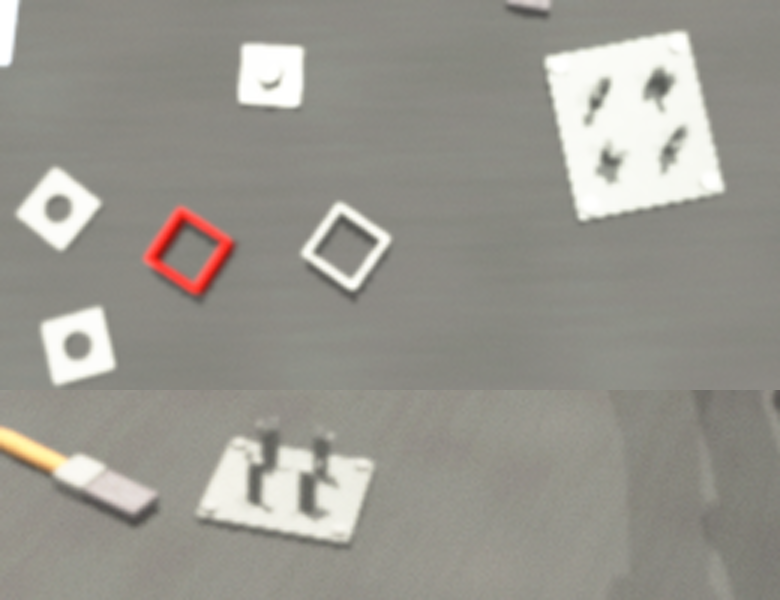

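The crop shows the bright tube (top 295,242), the cap with hub (270,185), two spacer-like plates with holes, a red tube to avoid, and the jig at (391,202). The thresholds were too low, so I'm refining with Otsu.

```bash
sed -i 's/ m=(c.min(2)>th).astype(np.uint8)/ g=c.min(2); th=cv2.threshold(g,0,255,cv2.THRESH_OTSU)[0] if th is None else th\n    m=(g>th).astype(np.uint8)/; s/th=140/th=None/g' vis.py
python3 - <<'E'
from vis import *
t,s=snapshot("top"),snapshot("side")
for nm,z,pt,ps,r in[("jig",.01,(391,202),(336,163),36),("tube",.034,(295,242),(334,226),20),("cap",.01,(270,185),(266,227),18),("spA",.01,(200,230),(269,298),20),("spB",.01,(206,275),(323,310),20)]:
  print(nm,*[(rect("top",t,pt,r,z,h).tolist()) for h in(None,210)],[rect("side",s,ps,r,z,h).tolist() for h in (None,190)])
# holes
for nm,p in[("spA",(200,230)),("spB",(206,275))]:
  c=cv2.resize(t[p[1]-12:p[1]+12,p[0]-12:p[0]+12],None,fx=4,fy=4,interpolation=cv2.INTER_CUBIC).min(2)
  m=(c<190).astype(np.uint8); n,l,st,ce=cv2.connectedComponentsWithStats(m)
  k=l[48,48]; print(nm,"hole",cast("top",[(ce[k]+.5)/4-.5+np.array(p)-12],.009)*1000,st[k])
E
```

```text
jig [564.3, -195.3, 152.8, 132.8, 9.4] [564.3, -195.2, 150.9, 130.4, 9.2] [[562.5, -195.8, 152.1, 137.3, 9.8], [562.5, -195.4, 150.6, 135.0, 9.8]]
tube [459.0, 61.1, 59.2, 59.0, 53.6] [458.9, 61.1, 56.4, 56.3, 53.4] [[450.3, 70.8, 103.5, 141.3, 25.3], [456.3, 61.2, 55.4, 55.5, 53.9]]
cap [619.2, 129.0, 58.9, 57.6, 84.9] [618.9, 129.0, 57.2, 55.8, 85.2] [[616.7, 129.5, 58.4, 56.7, 86.1], [616.6, 129.6, 57.7, 56.1, 85.7]]
spA [502.2, 321.4, 57.0, 57.4, 50.8] [502.0, 321.4, 54.8, 55.0, 50.9] [[499.4, 321.5, 56.6, 57.0, 50.7], [499.4, 321.5, 56.6, 56.6, 50.7]]
spB [379.7, 300.9, 57.4, 57.3, 14.4] [379.7, 300.8, 55.3, 55.0, 14.3] [[377.5, 300.8, 56.7, 56.9, 14.1], [377.5, 300.9, 56.3, 56.5, 14.2]]
spA hole [[502.40652724 321.74302812]] [  28   27   36   37 1046]
spB hole [[379.6429915  301.11854383]] [  29   30   37   38 1096]
```

Candidates: tube at (295,242), with the red one at (243,244) rejected. Spacer at (200,230), 595 mm from the base, is farther than (206,275) at 485 mm. Cap at (270,185). Starting with the tube.

```bash
cat > job.py <<'E'
from vis import *
JIG=(.5634,-.1955,9.5)
def q(psi):
    a=np.radians(psi)/2;return [np.cos(a),np.sin(a),0,0]
def yaw():
    r=arm.read_eef_rot();return np.degrees(2*np.arctan2(r[1],r[0]))
def best(x,y,z,ang):
    """square symmetry: yaw nearest in joint space, away from joint 7's end"""
    j0=np.array(arm.read_joint_positions());o=[]
    for k in range(4):
        p=(ang+90*k+180)%360-180;j=arm.ik([x,y,z],q(p))
        if j is not None and abs(j[6])<2.7:o.append((np.abs(np.array(j)-j0).max(),p,j))
    return min(o,key=lambda v:v[0])[1:]
def F():return np.array(arm.read_ft_force())
def pick(x,y,ang,tcpz,effort):
    p,j=best(x,y,tcpz+.09,ang);arm.move_gripper(1.0);arm.move_j(j)
    arm.line_to([x,y,tcpz+.03],.25);f0=F();arm.line_to([x,y,tcpz],.1)
    print("down dF",(F()-f0).round(1),"yaw",round(p,1))
    arm.move_gripper(0.0,effort)
    print("opening",round(arm.read_opening(),3),"finger",arm.read_finger_force(),"dF",(F()-f0).round(1))
    arm.line_to([x,y,tcpz+.14],.2);print("lifted",round(arm.read_opening(),3),(F()-f0).round(1),"t",arm.read_time())
def place(seat,off):
    """seat: world z of the surface below; off: TCP above part's underside; compliant lowering"""
    x,y,a=JIG;p,j=best(x,y,.07+off+.03,a);arm.move_j(j)
    arm.pause(.2);f0=F();c=np.array([x,y,0.]);z=max(.068,seat+.004)+off
    arm.line_to([x,y,z],.15)
    while z>seat+off-.004:
        z-=.002 if z>seat+off+.003 else .0007
        arm.line_to([c[0],c[1],z],.05);d=F()-f0
        if abs(d[0])+abs(d[1])>4:c[:2]+=np.clip(d[:2]*4e-5,-.0007,.0007)
        if d[2]>8 and z<seat+off+.004:break
        if d[2]>35:print("JAM");break
    print("z-nominal mm",round((arm.read_tool_pos()[2]-seat-off)*1000,2),"shift mm",((c[:2]-[x,y])*1000).round(2),"dF",d.round(1),"t",arm.read_time())
def release():
    f=arm.read_tool_pos();arm.move_gripper(.85);arm.line_to([f[0],f[1],.22],.15)
    print("released t",arm.read_time())
E
python3 - <<'E'
from job import *
pick(.4577,.0611,53.6,.078,50)
cv2.imwrite("pics/s1.png",snapshot("side"))
E
```

```text
down dF [-1.4  0.1 -0.3] yaw 143.6
opening 0.624 finger 52.55481004714966 dF [-0.6 -0.8  4.3]
lifted 0.623 [ 0.6 -1.3 -2.9] t 5.2167
```

```bash
python3 - <<'E'
from job import *
place(.010,.078)
t,s=snapshot("top"),snapshot("side")
u=lambda i,x,y:cv2.resize(i[y:y+90,x:x+120],None,fx=5,fy=5,interpolation=cv2.INTER_CUBIC)
cv2.imwrite("pics/p1.png",u(s,275,100))
E
```

```text
z-nominal mm 0.97 shift mm [0. 0.] dF [-2.  -0.1  8.2] t 14.6667
```

View pics/p1.png

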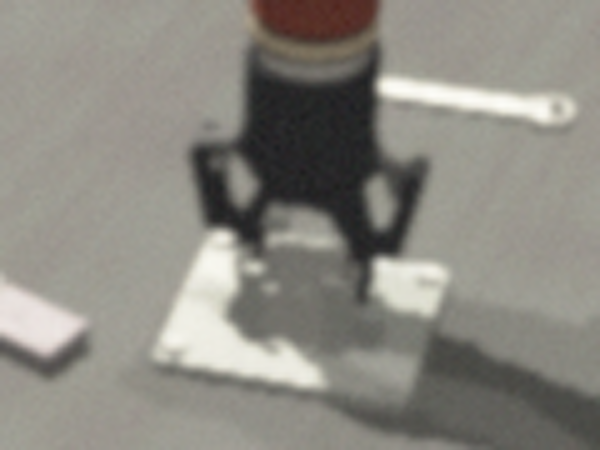

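The tube is down in the pocket (side crop around 300,270) with no side force. Releasing it and fetching the spacer.

```bash
python3 - <<'E'
from job import *
release()
s=snapshot("side")
pick(.5008,.3215,50.8,.069,60)
s2=snapshot("side")
u=lambda i,x,y:cv2.resize(i[y:y+90,x:x+120],None,fx=5,fy=5,interpolation=cv2.INTER_CUBIC)
cv2.imwrite("pics/p2.png",np.vstack([u(s2,275,100)[:300],u(s2,210,200)[:300]]))
E
```

```text
released t 16.1333
down dF [ 0.4 -0.7  0.2] yaw 140.8
opening 0.612 finger 64.32155013084412 dF [-1.1 -1.4  5.8]
lifted 0.61 [ 0.5 -1.8 -2.5] t 20.475
```

View pics/p2.png

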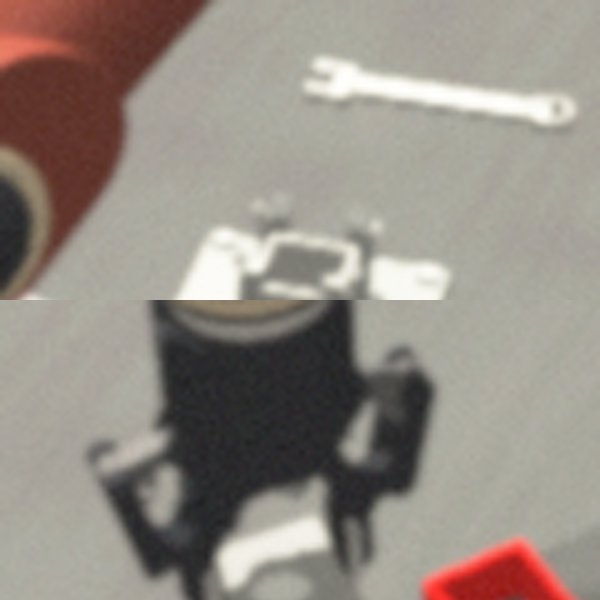

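The tube stands square in the pocket (top half of the crop). The spacer is held flat.

```bash
python3 - <<'E'
from job import *
place(.044,.069)
s=snapshot("side");release();s2=snapshot("side");t2=snapshot("top")
pick(.6178,.1292,85.5,.069,70)
t3=snapshot("top");s3=snapshot("side")
u=lambda i,x,y:cv2.resize(i[y:y+60,x:x+80],None,fx=5,fy=5,interpolation=cv2.INTER_CUBIC)
cv2.imwrite("pics/p3.png",np.vstack([np.hstack([u(s,295,120),u(t3,350,170)]),np.hstack([u(s3,295,120),u(s3,220,180)])]))
E
```

```text
z-nominal mm 1.19 shift mm [-0.12  0.07] dF [-3.   1.8 10.1] t 26.4833
released t 27.7333
down dF [ 0.6 -0.1  1.1] yaw 175.5
opening 0.608 finger 74.63075995445251 dF [-0.   0.3  5.9]
lifted 0.607 [-0.5 -0.1 -3.3] t 31.4917
```

View pics/p3.png

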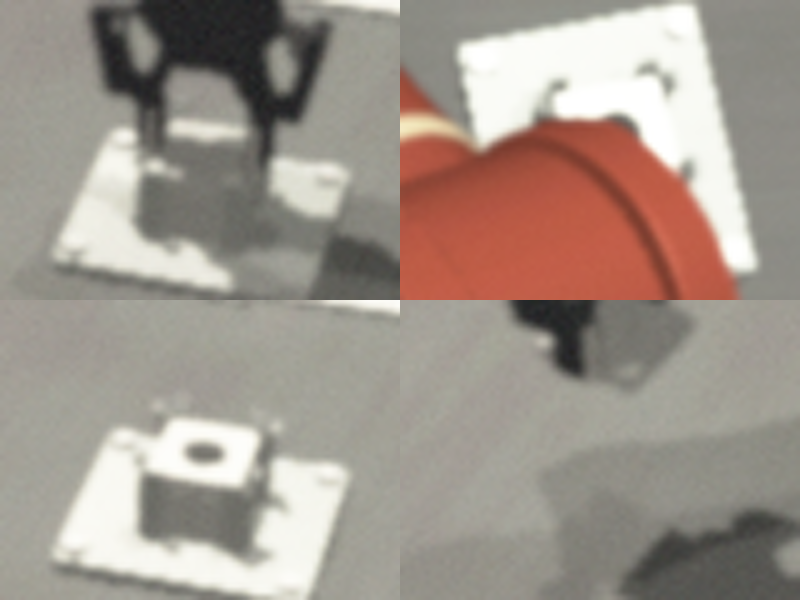

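The spacer lies flat on the tube. The cap looks possibly tilted in the grip (bottom right), so I'm checking.

```bash
python3 - <<'E'
from job import *
s=snapshot("side");print(arm.read_tool_pos(),yaw(),arm.read_opening())
cv2.imwrite("pics/p4.png",cv2.resize(s[130:230,190:330],None,fx=5,fy=5,interpolation=cv2.INTER_CUBIC))
E
```

```text
[0.61700385 0.12863606 0.20696164] 175.50737639884997 0.609328500603977
```

View pics/p4.png

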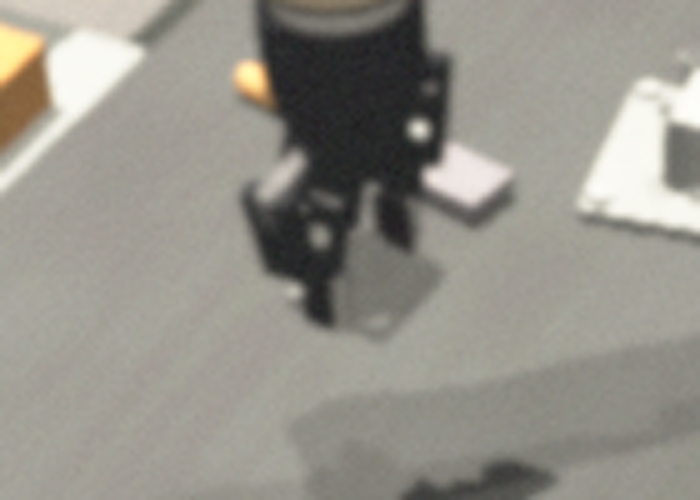

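The held cap is visible at crop (390,290), in shade. I'll project where a flat plate's corners should fall and compare.

```bash
python3 - <<'E'
from job import *
c=camera_info("side");K=np.array([[c["fx"],0,c["cx"]],[0,c["fy"],c["cy"]],[0,0,1.]])
p=np.array(arm.read_tool_pos());a=np.radians(85.5);R=np.array([[np.cos(a),-np.sin(a)],[np.sin(a),np.cos(a)]])
z0=p[2]-.069
P=[(*(p[:2]+R@[sx*.027,sy*.027]),z0+h) for h in(0,.01) for sx,sy in((1,1),(1,-1),(-1,-1),(-1,1))]+[(p[0],p[1],z0+.03)]
u=cv2.projectPoints(np.array(P),cv2.Rodrigues(np.array(c["R"]))[0],np.array(c["t"]),K,np.array(c["dist_coeffs"]))[0][:,0]
print(((u-[190,130])*5).round())
im=cv2.imread("pics/p4.png");g=cv2.createCLAHE(4,(4,4)).apply(cv2.cvtColor(im,6))[150:370,220:480]
g=cv2.resize(g,None,fx=3,fy=2.7);cv2.imwrite("pics/p5.png",g[:600,:800])
E
```

```text
[[375. 340.]
 [281. 302.]
 [346. 240.]
 [438. 276.]
 [374. 324.]
 [280. 286.]
 [344. 224.]
 [437. 260.]
 [356. 240.]]
```

View pics/p5.png

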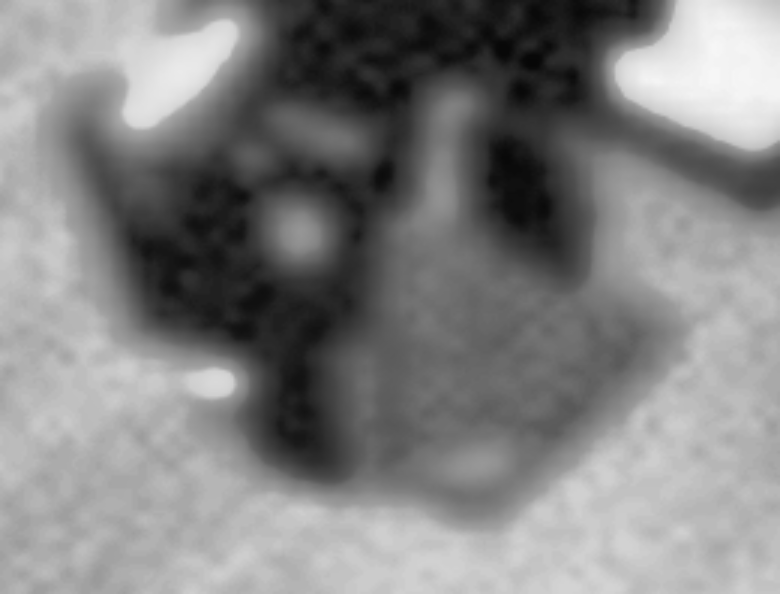

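The lower corner was predicted at (375,340) and seen at about (380,340). The right corner was predicted at (438,276) and seen at about (440,270). So the cap is level in the grip, and I'm placing it.

```bash
python3 - <<'E'
from job import *
place(.054,.069);release()
arm.line_to([.45,0,.30],.3)
t,s=snapshot("top"),snapshot("side");print(arm.read_time())
u=lambda i,x,y:cv2.resize(i[y:y+80,x:x+80],None,fx=5,fy=5,interpolation=cv2.INTER_CUBIC)
cv2.imwrite("pics/p6.png",np.hstack([u(s,295,110),u(t,350,160)]))
E
```

```text
z-nominal mm 1.19 shift mm [0. 0.] dF [-2.5 -0.3 10.9] t 35.7167
released t 36.8583
37.9083
```

View pics/p6.png

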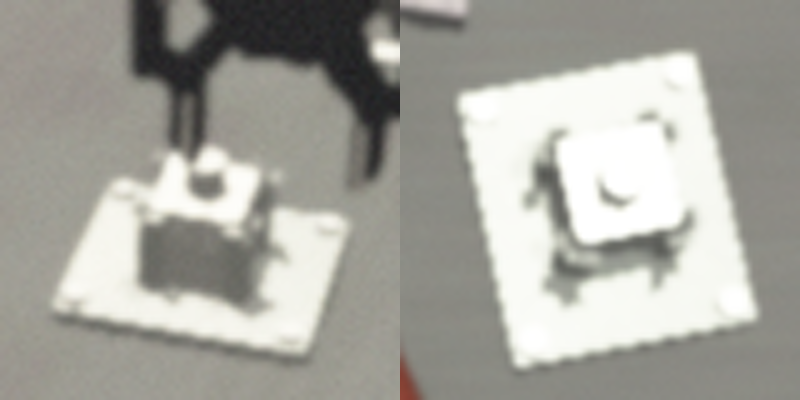

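The stack sits square in the pocket with the cap flat and hub up (side about 336,145; top about 474,197). The gripper is clear, so I'm handing in.

```bash
python3 -c "
from station import *
print(ticket.finish_job())"
```

```text
the job is handed in; nothing more can be done
None
```

The tube, then the far spacer, then the cap (hub up) were lowered into the jig pocket and released in that order; the last pictures show the stack square and flat, and I handed in at about 38 s of the 72 s limit.

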